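Re-set the goods on a free-turning counter display

ROBOT

A 6-joint arm with a two-finger parallel gripper is mounted at the origin on the work surface. World frame = base frame: x ahead of the robot, y to its left, z up, the work surface at z = 0. Lengths are in m, angles in rad, forces in N, time in s.
With the tool pointing down it reaches from about 0.3 to 0.775 m from the base axis. Payload 14.6 kg.
Tool frame: the origin (TCP) lies midway between the tips of the shut fingers; the grasp point (between the pads) lies 19 mm behind it (bot.pinch_z is the distance from the TCP to the grasp point, in m); z points along the fingers, x is the direction in which the jaws open and shut, and the axes are right-handed (so a half turn about z gives the same grasp; the last joint's range is limited). The gripper opens to 94 mm and grips with 3 to 60 N. Pads are 16 mm wide; open, the fingers measure 119 mm over their backs; the gripper's body (75 mm by 177 mm) begins 78 mm behind the grasp point.
Start: joints at [-1.233, 0.3, 1.521, -0, 1.321, -0.067], TCP at [0.217, -0.506, 0.205] pointing down, gripper open.
Joint ranges: [-3.03, 3.03], [-0.79, 2.21], [0.23, 2.52], [-1.04, 4.18], [0, 3.07], [-2.55, 2.55]. Speed limits (rad/s): [2.22, 2.22, 2.57, 3.14, 3.14, 3.14].

INTERFACE

Orientations are given as a unit quaternion [w, x, y, z].
In Python, from station import telemetry, grab_frame, order, bot gives the robot as it stands. The module is installed in compiled form; this text tells all that it offers.
- The arm moves only by the tool servo_tool, never from a script. Its argument "steps" is a list of rows, each an object with "translation": the shift along the tool's x, y, z in mm, a list of three; "angular": the turn, a rotation vector about the tool's x, y, z in degrees, a list of three; "jaw": the opening, from 0 (shut) to 1 (fully open). A call has 1 to 20 rows; each row is the pose to reach, as a shift and turn from the pose measured when the call began, along the tool's axes at that moment; what a row does not reach only later rows make up. A row lasts 1/10 s, in which the tool goes at most 50 mm and 8.59 degrees, less where a joint would pass 70% of its speed; a pose out of reach is approached as far as the arm can. A call with a gripper value outside its range is refused whole. The fingers move at their own pace and stop on an object; "grip_force" is the grip in N (left out, the last holds). Time passes only in rows, so rows that repeat a pose let the fingers close. It gives the time, the measured TCP pose, the force and the opening at its end, in the units of the state.
- telemetry.get_obs(): the state, without advancing time (a new reading comes with each control period).
- grab_frame(name): name is "side" or "top"; returns a dict with "color" (480x640x3 uint8, red, green, blue), "fx", "fy", "cx", "cy" (pixels), "extrinsics" (4x4, takes a point from camera to world coordinates). Camera axes: x right, y up, looking along -z (the intrinsics and any distortion apply to the point x, -y, -z); pixel columns grow to the right and rows downward; lengths in m; the calibration is good to about 2 mm. A picture is of the moment at which its call begins. There is no depth.
- order.hand_in(): hands the job in, once; it reports no verdict.
The state is a dict: "clock": time; "joints": joint angles; "joint_velocities": joint speeds; "joint_efforts": joint torques, N m; "tcp_pos": TCP position; "eef_rot": TCP orientation; "force": force on the tool from outside, world axes, zero at the start; "wrist_torque": the same for the moment, N m; "gripper_width": finger opening in m.
Only numpy, scipy, OpenCV 4.12 (cv2) and the standard library are available. Lean on these libraries where they do the work, as an engineer would, in place of code of your own. Each camera call takes 0.05 s, during which the arm holds its last target. There are 200 camera calls.

TASK

The can is standing on the wrong outline of the display turntable. Move it onto the empty round outline, and stand the rectangular tin on the rectangular outline this leaves free, each upright and centred in its outline, the tin's long side along the outline's long side. The disc turns freely: lift off and set down gently so that it never turns more than five degrees, and leave the jar in its circle and everything else on the counter where it is.

Things in the scene. Friction and masses are not known exactly. Their poses are not given: they have to be found in the camera images.
- stand: Fixed foot of the display turntable, steel, 170 mm across and low. Origin on the counter at the turntable's vertical axis. It carries the free wooden disc.
- turntable (a joint): Turning angle of the wooden disc (340 mm across, top 45 mm above the counter), rad, counter-clockwise from above, 0 at the start. Almost no friction (0.012 N m): a sideways push of 0.2 N at an outline turns it, a push straight to or from the axis does not. A steel knob 26 mm across, 12 mm high marks its middle; three black outlines lie 120 degrees apart, centred 100 mm from the axis.
- mark_rect (a point): Centre of the rectangular outline (120 x 70 mm) on the disc's top face; the can stands here at the start. x axis points outward from the turntable's axis along the outline's short side, y along its long side (tangential), z up.
- mark_round (a point): Centre of the smaller round outline (84 mm across) on the disc's top face, empty at the start. Its axes are parallel to those of mark_rect.
- mark_jar (a point): Centre of the larger round outline (104 mm across) on the disc's top face, where the jar stands.
- can: Plain metal food can, full, closed: upright cylinder 60 mm across (62 mm at its thin rims), 110 mm high, about 0.33 kg. Origin at the centre of its underside, z up.
- tin: Plain metal rectangular tin with a closed lid (lid cannot come off), standing upright on the counter: 50 mm (x) by 100 mm (y) by 120 mm high (z), about 0.3 kg; grip it across its 50 mm. Origin at the centre of its underside. Either way round is the same.
- jar: Glass jar with a steel lid, 80 mm across, 125 mm high, standing in the larger round outline; stays there. Origin at the centre of its underside.
- bottle: Green glass bottle, 64 mm across, 185 mm high, standing on the counter near the tin; not to be moved. Origin at the centre of its underside.
- flask: Amber glass bottle, 72 mm across, 190 mm high, standing on the counter to the left; not to be moved. Origin at the centre of its underside.
- carton: Cardboard box 70 x 110 x 90 mm high on the counter to the left; not to be moved. Origin at the centre of its underside.
- mug: White mug, 80 mm across, 90 mm high, on the counter at the far right; not to be moved. Origin at the centre of its underside.
- brush: Hand brush, 190 mm long, lying on the counter to the left near the robot; not to be moved. Origin on its underside, x along it.
Things that resemble listed ones, but are neither listed nor needed, are in the scene too. Leave any orange look-alike of the can alone.

How it is judged:
At the end, for the whole second after the job is handed in: Can upright within 12 mm of the centre of the round outline; tin upright within 12 mm of the centre of the rectangular one and within 10 degrees of square to it; jar within 12 mm of its circle's centre; disc at rest within 5 degrees of where it began; can and tin at rest (distance between can and mark_round below 0.012 m and angle between each of can, tin's own z axis and vertical below 0.08 rad and distance between tin and mark_rect below 0.012 m and angle between the x axis of tin and the x axis of mark_rect, either way round below 0.17 rad and distance between jar and mark_jar below 0.012 m and value of joint turntable between -0.0875 and 0.0875 rad and linear speed of each of can, tin below 0.02 m/s and velocity of joint turntable between -0.05 and 0.05 rad/s); the robot touches nothing.
It fails at once if the disc turns more than 5 degrees from where it began (value of joint turntable above 0.0875 rad or value of joint turntable below -0.0875 rad).
It fails at once if the can or the tin is dropped onto its outline (moving over 0.4 m/s within 20 mm of it, a fall of about 8 mm) ((distance between can and mark_round below 0.02 m and linear speed of can above 0.4 m/s) or (distance between tin and mark_rect below 0.02 m and linear speed of tin above 0.4 m/s)).
It fails at once if the jar is shifted more than 15 mm out of the middle of its circle, or tipped (distance between jar and mark_jar above 0.015 m or angle between jar's own z axis and vertical above 0.3 rad).
It fails at once if another thing on the counter is shifted more than 30 mm or a bottle is tipped over (distance of any of bottle, flask, carton, mug, brush from where it was at the start of the episode above 0.03 m or angle between any of bottle, flask's own z axis and vertical above 0.5 rad).
It also fails if it takes over 54 s, if anything falls off the work surface, if the arm or the gripper's body presses on something with over 40 N, if the wrist force passes 120 N, or if a joint passes its speed limit or range.

## Working session

There is one attempt and no reset: what is moved stays moved. The work goes in short steps, Python scripts to look and compute and a tool call to move; the robot and the scene stay as the last step left them, time stands still between calls to the robot, and variables do not carry over. Pictures are saved under pics/ and viewed, about 8 in all and at most 12, crops included, and the job is handed in when it is done.

Besides the shell and the picture viewer there is one more tool, called after "Request:" by a JSON object that holds its "api" and its "payload", one argument or row to a line. servo_tool: Moves the arm, as the interface text tells. Its arguments: {"type":"object","properties":{"steps":{"type":"array","items":{"type":"object","properties":{"translation":{"type":"array","items":{"type":"number"}},"angular":{"type":"array","items":{"type":"number"}},"jaw":{"type":"number"}}}},"grip_force":{"type":"number"}},"required":["steps"]}

```bash
mkdir -p pics; cat > h.py <<'E'
import numpy as np, cv2
from station import telemetry, grab_frame, order, bot
def snap(n,save=None):
    f=grab_frame(n); im=cv2.cvtColor(f["color"],cv2.COLOR_RGB2BGR)
    if save: cv2.imwrite("pics/"+save,im)
    return f,im
def ray(f,u,v):
    T=np.array(f["extrinsics"]); d=np.array([(u-f["cx"])/f["fx"],-(v-f["cy"])/f["fy"],-1.])
    return T[:3,3],T[:3,:3]@d
def onz(f,u,v,z):
    o,d=ray(f,u,v); return o+d*(z-o[2])/d[2]
def proj(f,p):
    T=np.array(f["extrinsics"]); c=T[:3,:3].T@(np.array(p)-T[:3,3])
    return f["cx"]+f["fx"]*c[0]/-c[2], f["cy"]-f["fy"]*c[1]/-c[2]
E
python3 - <<'E'
from h import *
for n in("top","side"):
    f,im=snap(n,n+"0.png"); print([k for k in f],f["fx"],f["fy"],f["cx"],f["cy"],np.round(f["extrinsics"],3).tolist())
print(telemetry.get_obs(),bot.pinch_z)
E
```

```text
['color', 'fx', 'fy', 'cx', 'cy', 'extrinsics'] 491.33527247781973 491.33527247781973 323.630354924192 243.29773398130496 [[-0.017, 0.995, -0.097, 0.415], [-1.0, -0.015, 0.013, 0.048], [0.011, 0.098, 0.995, 1.116], [0.0, 0.0, 0.0, 1.0]]
['color', 'fx', 'fy', 'cx', 'cy', 'extrinsics'] 528.9007662983283 528.9007662983283 332.29760491184936 237.2338309830258 [[-0.578, 0.475, -0.664, -0.285], [-0.816, -0.316, 0.485, 0.624], [0.021, 0.822, 0.57, 0.743], [0.0, 0.0, 0.0, 1.0]]
{'clock': 0.1, 'joints': array([-1.23254722e+00,  3.00365373e-01,  1.52148569e+00,  7.19911810e-06,
        1.32069565e+00, -6.65525882e-02]), 'joint_velocities': array([-0.00052099, -0.0012846 , -0.00170041,  0.00221415, -0.00044673,
       -0.00178228]), 'joint_efforts': array([ 1.55457914e-03, -5.32649946e+01, -3.53286195e+01,  7.10146339e-02,
        2.34560575e-02, -6.10813800e-05]), 'tcp_pos': array([ 0.2165599 , -0.50533139,  0.20498468]), 'eef_rot': array([-2.91297634e-04,  8.34815709e-01, -5.50529295e-01, -3.77775992e-04]), 'force': array([ 0.06953179, -0.17629239,  0.45151187]), 'wrist_torque': array([ 0.02577414, -0.01612003, -0.03312544]), 'gripper_width': 0.09398038477525747} 0.0188
```

View pics/top0.png

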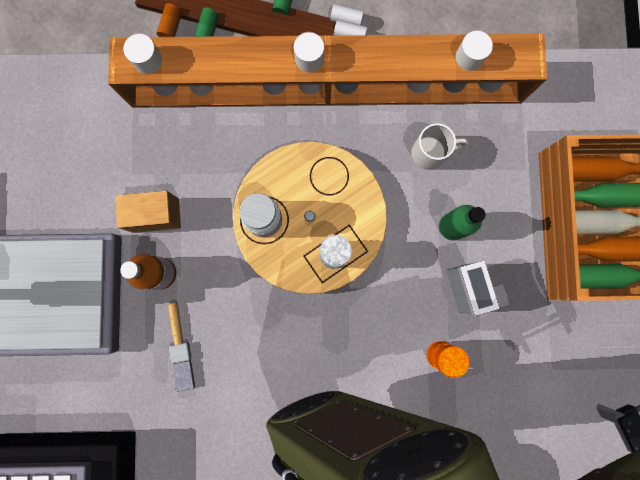

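View pics/side0.png

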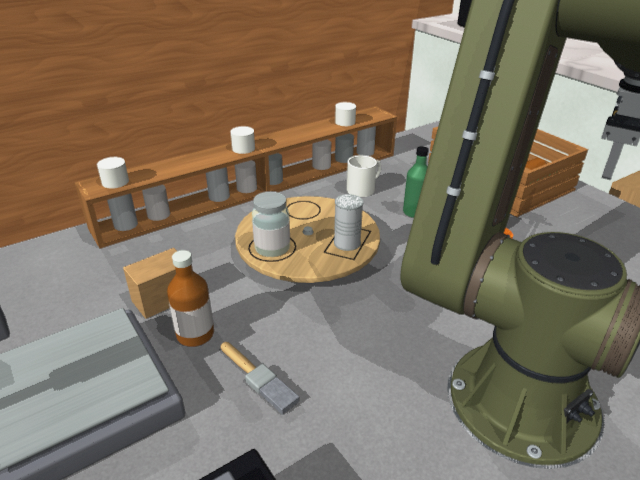

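Top view: the can is at (335,250) on the rectangular outline, and the empty round outline is at (329,176). The jar is at (261,215), the knob at (310,216), the tin at (478,288), the green bottle at (462,220) and the orange look-alike at (450,360), which I leave alone. The grey ribbed can at (335,250) fits the description. I'll measure next and confirm in one crop.

```bash
python3 - <<'E'
from h import *
f,im=snap("top")
a=cv2.resize(im[140:300,225:395],None,fx=4,fy=4,interpolation=cv2.INTER_CUBIC)[:600]
b=cv2.resize(im[200:320,430:510],None,fx=4,fy=4,interpolation=cv2.INTER_CUBIC)
c=np.zeros((600,800,3),np.uint8); a=cv2.resize(a,(480,int(a.shape[0]*480/a.shape[1])));c[:a.shape[0],:480]=a; c[:480,480:]=b; cv2.imwrite("pics/crop1.png",c)
# disc
hsv=cv2.cvtColor(im,cv2.COLOR_BGR2HSV); g=cv2.cvtColor(im,cv2.COLOR_BGR2GRAY)
roi=np.zeros(g.shape,np.uint8); cv2.circle(roi,(310,216),73,255,-1)
dark=((g<85)&(roi>0)).astype(np.uint8)
cs,_=cv2.findContours(dark,cv2.RETR_EXTERNAL,cv2.CHAIN_APPROX_NONE)
for k in cs:
    if cv2.contourArea(k)<60: continue
    p=k[:,0,:].astype(float); w=np.array([onz(f,*q,.045)[:2] for q in p],np.float32)
    print("dark",p.mean(0),cv2.contourArea(k),"circ",cv2.minEnclosingCircle(w),"rect",cv2.minAreaRect(w))
m=cv2.inRange(hsv,(8,60,60),(30,255,255))&cv2.circle(np.zeros_like(g),(310,216),85,255,-1)
cs,_=cv2.findContours(m,cv2.RETR_EXTERNAL,cv2.CHAIN_APPROX_NONE); k=max(cs,key=cv2.contourArea)
w=np.array([onz(f,*q,.045)[:2] for q in k[:,0,:]],np.float32); print("disc",cv2.fitEllipse(w), "knob",onz(f,310,216,.057))
# tin lid white frame
m=((g>190)&(hsv[...,1]<50)).astype(np.uint8); m[:, :440]=0; m[:,505:]=0; m[:250]=0; m[325:]=0
ys,xs=np.nonzero(m); w=np.array([onz(f,x,y,.12)[:2] for x,y in zip(xs,ys)],np.float32); print("tin",cv2.minAreaRect(w),len(xs))
E
```

```text
dark [336.11764706 255.06666667] 81.5 circ ((0.49726811051368713, 0.009054738096892834), 0.06977547705173492) rect ((0.49790486693382263, 0.0091901496052742), (0.07358891516923904, 0.12338630855083466), 33.97356414794922)
disc ((0.5806269645690918, 0.06451961398124695), (0.33703163266181946, 0.33712533116340637), 82.77117156982422) knob [0.57901501 0.06323619 0.057     ]
tin ((0.41771063208580017, -0.2785819172859192), (0.10046499967575073, 0.050934117287397385), 14.651237487792969) 619
```

View pics/crop1.png

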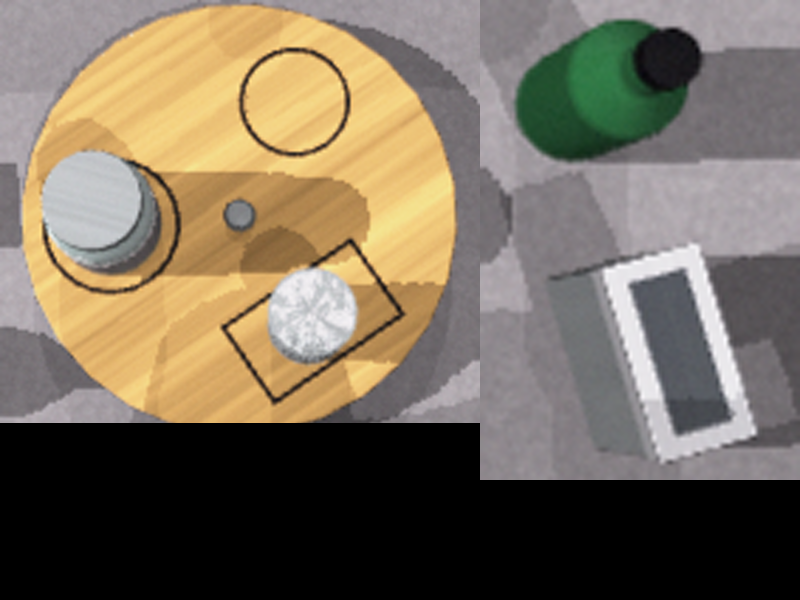

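The crop confirms a plain grey metal can on the rectangular outline, an empty round outline at upper right, and the tin standing below the bottle. Next I'll refine the can and outline centres and work out the first move.

```bash
python3 - <<'E'
from h import *
f,im=snap("top"); hsv=cv2.cvtColor(im,cv2.COLOR_BGR2HSV); g=cv2.cvtColor(im,cv2.COLOR_BGR2GRAY)
def blob(m,box):
    z=np.zeros_like(g); x0,y0,x1,y1=box; z[y0:y1,x0:x1]=m[y0:y1,x0:x1]
    k=max(cv2.findContours(z,cv2.RETR_EXTERNAL,cv2.CHAIN_APPROX_NONE)[0],key=cv2.contourArea); return k[:,0,:]
def fit(k,z): 
    w=np.array([onz(f,*q,z)[:2] for q in k],np.float32); return np.round(cv2.fitEllipse(w)[0],4),np.round(cv2.fitEllipse(w)[1],4)
bright=((g>165)&(hsv[...,1]<50)).astype(np.uint8)*255
print("can",fit(blob(bright,(315,230,358,272)),.155))
dark=((g<115)).astype(np.uint8)*255
print("round",fit(blob(dark,(305,152,355,200)),.045))
print("jarcirc? knob",fit(blob((hsv[...,1]<70).astype(np.uint8)*255,(300,206,321,227)),.057))
print("jar",fit(blob((hsv[...,1]<60).astype(np.uint8)*255&((g>140)*255).astype(np.uint8),(235,190,285,240)),.17))
green=cv2.inRange(hsv,(60,80,30),(90,255,255)); print("bottle cap",onz(f,477,214.5,.185))
fs,s=snap("side"); h2=cv2.cvtColor(s,cv2.COLOR_BGR2HSV)
print("side check proj: disc c",proj(fs,[.5806,.0645,.057]),"can top",proj(fs,[.5005,.011,.155]),proj(fs,[.4979,.0092,.045]))
print(telemetry.get_obs()["clock"])
E
```

```text
can (array([0.4957, 0.0133]), array([0.0581, 0.061 ]))
round (array([0.671 , 0.0203]), array([0.0847, 0.0852]))
jarcirc? knob (array([0.579 , 0.0643]), array([0.0207, 0.0229]))
jar (array([0.572 , 0.1656]), array([0.0657, 0.0744]))
bottle cap [ 0.55737852 -0.25944178  0.185     ]
side check proj: disc c (np.float64(307.5186571345855), np.float64(227.04730805741755)) can top (np.float64(347.89974149071696), np.float64(199.08762496975416)) (np.float64(347.41611176310084), np.float64(240.6523967629))
0.25
```

```bash
cat >> h.py <<'E'
from scipy.spatial.transform import Rotation as R
def rot(o): q=o["eef_rot"]; return R.from_quat([q[1],q[2],q[3],q[0]])
def move(p,yaw):
    o=telemetry.get_obs(); r=rot(o); y=np.radians(yaw)
    x=np.array([np.cos(y),np.sin(y),0]); z=np.array([0,0,-1.]); t=R.from_matrix(np.c_[x,np.cross(z,x),z])
    print("t",np.round(r.inv().apply(np.array(p)-o["tcp_pos"])*1000,1),"a",np.round((r.inv()*t).as_rotvec(degrees=True),2),"clk",o["clock"],"tcp",np.round(o["tcp_pos"],4),"F",np.round(o["force"],2),"w",round(o["gripper_width"],4))
E
python3 -c "
from h import *
move([.496,.0125,.21],33.9)"
```

```text
t [-366.1 -460.8   -4.6] a [-2.0000e-02  2.0000e-02 -1.0071e+02] clk 0.25 tcp [ 0.2166 -0.5055  0.2052] F [-0.4   0.11 -0.04] w 0.0943
```

Request:
{"api": "servo_tool", "payload": {
  "steps": [
    {"translation": [-366,-461,-5],"angular": [0,0,-100.7],"jaw": 1},
    {"translation": [-366,-461,-5],"angular": [0,0,-100.7],"jaw": 1},
    {"translation": [-366,-461,-5],"angular": [0,0,-100.7],"jaw": 1},
    {"translation": [-366,-461,-5],"angular": [0,0,-100.7],"jaw": 1},
    {"translation": [-366,-461,-5],"angular": [0,0,-100.7],"jaw": 1},
    {"translation": [-366,-461,-5],"angular": [0,0,-100.7],"jaw": 1},
    {"translation": [-366,-461,-5],"angular": [0,0,-100.7],"jaw": 1},
    {"translation": [-366,-461,-5],"angular": [0,0,-100.7],"jaw": 1},
    {"translation": [-366,-461,-5],"angular": [0,0,-100.7],"jaw": 1},
    {"translation": [-366,-461,-5],"angular": [0,0,-100.7],"jaw": 1},
    {"translation": [-366,-461,-5],"angular": [0,0,-100.7],"jaw": 1},
    {"translation": [-366,-461,-5],"angular": [0,0,-100.7],"jaw": 1},
    {"translation": [-366,-461,-5],"angular": [0,0,-100.7],"jaw": 1},
    {"translation": [-366,-461,-5],"angular": [0,0,-100.7],"jaw": 1},
    {"translation": [-366,-461,-5],"angular": [0,0,-100.7],"jaw": 1},
    {"translation": [-366,-461,-5],"angular": [0,0,-100.7],"jaw": 1},
    {"translation": [-366,-461,-5],"angular": [0,0,-100.7],"jaw": 1},
    {"translation": [-366,-461,-5],"angular": [0,0,-100.7],"jaw": 1}
  ]
}}

```text
clock: 2.05
tcp_pos: [0.4961, 0.012, 0.2105]
eef_rot: [-0.0, 0.957, 0.291, 0.0]
force: [0.4, -1.0, -0.0]
gripper_width: 0.0936
```

```bash
python3 -c "
from h import *
move([.496,.0125,.096],33.9)
f,im=snap('side'); cv2.imwrite('pics/s1.png',cv2.resize(im[110:300,220:420],None,fx=3,fy=3))"
```

```text
t [  0.2  -0.4 114.5] a [-0.02 -0.02 -0.07] clk 2.05 tcp [0.4961 0.012  0.2105] F [ 0.37 -0.96 -0.01] w 0.0936
```

View pics/s1.png

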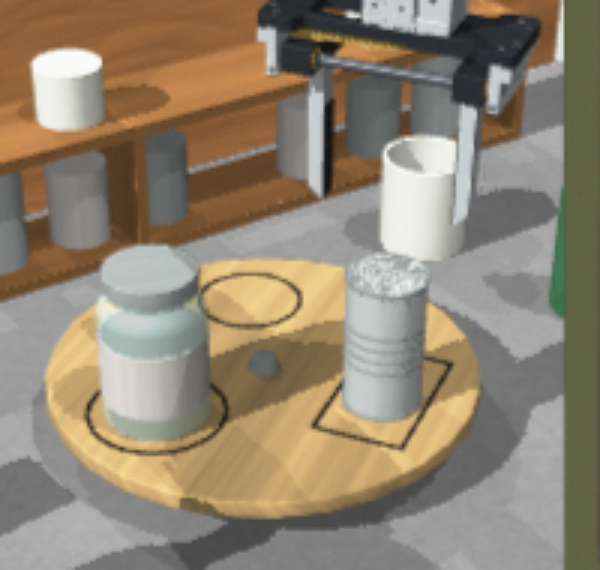

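The fingers straddle the can evenly: tips at (318,190) and (460,222), can top at (386,275). Now I'll descend and close gently along the radial direction.

Request:
{"api": "servo_tool", "payload": {
  "grip_force": 15,
  "steps": [
    {"translation": [0,0,20],"angular": [0,0,0],"jaw": 1},
    {"translation": [0,0,40],"angular": [0,0,0],"jaw": 1},
    {"translation": [0,0,60],"angular": [0,0,0],"jaw": 1},
    {"translation": [0,0,80],"angular": [0,0,0],"jaw": 1},
    {"translation": [0,0,100],"angular": [0,0,0],"jaw": 1},
    {"translation": [0,0,114],"angular": [0,0,0],"jaw": 1},
    {"translation": [0,0,114],"angular": [0,0,0],"jaw": 0.85},
    {"translation": [0,0,114],"angular": [0,0,0],"jaw": 0.75},
    {"translation": [0,0,114],"angular": [0,0,0],"jaw": 0.72},
    {"translation": [0,0,114],"angular": [0,0,0],"jaw": 0.69},
    {"translation": [0,0,114],"angular": [0,0,0],"jaw": 0.67},
    {"translation": [0,0,114],"angular": [0,0,0],"jaw": 0.65},
    {"translation": [0,0,114],"angular": [0,0,0],"jaw": 0.63},
    {"translation": [0,0,114],"angular": [0,0,0],"jaw": 0.61},
    {"translation": [0,0,114],"angular": [0,0,0],"jaw": 0.58},
    {"translation": [0,0,114],"angular": [0,0,0],"jaw": 0.5},
    {"translation": [0,0,114],"angular": [0,0,0],"jaw": 0.4}
  ]
}}

```text
clock: 3.8
tcp_pos: [0.4961, 0.0121, 0.0967]
eef_rot: [-0.0, 0.957, 0.291, 0.0]
force: [-3.6, -0.3, 5.9]
gripper_width: 0.06
```

```bash
python3 -c "
from h import *
move([.496,.0125,.166],33.9)"
```

```text
t [  0.2  -0.4 -69.3] a [-0.01 -0.01 -0.06] clk 3.8 tcp [0.4961 0.0121 0.0967] F [-3.64 -0.25  5.85] w 0.06
```

Request:
{"api": "servo_tool", "payload": {
  "grip_force": 25,
  "steps": [
    {"translation": [0,0,0],"angular": [0,0,0],"jaw": 0.4},
    {"translation": [0,0,0],"angular": [0,0,0],"jaw": 0.4},
    {"translation": [0,0,-1],"angular": [0,0,0],"jaw": 0.4},
    {"translation": [0,0,-3],"angular": [0,0,0],"jaw": 0.4},
    {"translation": [0,0,-6],"angular": [0,0,0],"jaw": 0.4},
    {"translation": [0,0,-12],"angular": [0,0,0],"jaw": 0.4},
    {"translation": [0,0,-22],"angular": [0,0,0],"jaw": 0.4},
    {"translation": [0,0,-35],"angular": [0,0,0],"jaw": 0.4},
    {"translation": [0,0,-50],"angular": [0,0,0],"jaw": 0.4},
    {"translation": [0,0,-60],"angular": [0,0,0],"jaw": 0.4},
    {"translation": [0,0,-60],"angular": [0,0,0],"jaw": 0.4},
    {"translation": [0,0,-60],"angular": [0,0,0],"jaw": 0.4}
  ]
}}

```text
clock: 5.0
tcp_pos: [0.496, 0.0121, 0.1567]
eef_rot: [-0.0, 0.957, 0.291, 0.0]
force: [0.3, 0.3, -3.5]
gripper_width: 0.0595
```

```bash
python3 -c "
from h import *
move([.671,.0205,.157],-26.1)
f,im=snap('side'); cv2.imwrite('pics/s2.png',cv2.resize(im[110:300,220:420],None,fx=3,fy=3))
T=f['extrinsics']
f,im=snap('top','t2.png')
"
```

```text
t [150.1  90.5  -0.3] a [-2.000e-02 -1.000e-02  5.994e+01] clk 5.0 tcp [0.496  0.0121 0.1567] F [ 0.35  0.25 -3.53] w 0.0595
```

View pics/s2.png

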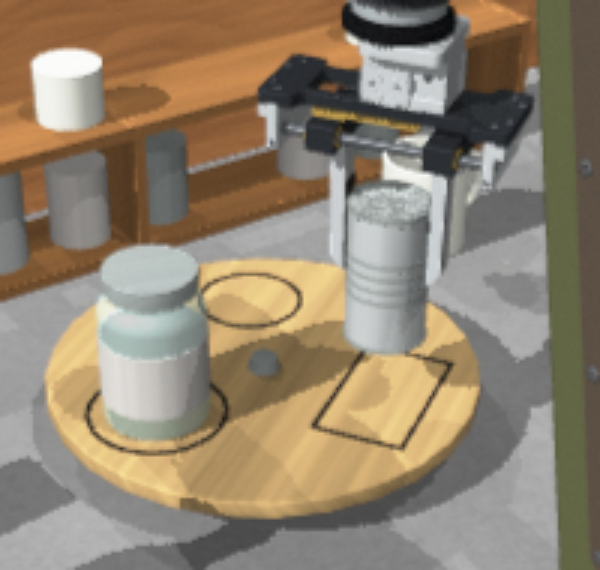

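Can lifted and the disc did not turn: the outlines sit at the same pixels as before. Next I'll carry it to the round outline.

Request:
{"api": "servo_tool", "payload": {
  "steps": [
    {"translation": [8,5,0],"angular": [0,0,3],"jaw": 0.4},
    {"translation": [25,15,0],"angular": [0,0,9],"jaw": 0.4},
    {"translation": [45,27,0],"angular": [0,0,16],"jaw": 0.4},
    {"translation": [65,39,0],"angular": [0,0,24],"jaw": 0.4},
    {"translation": [85,51,0],"angular": [0,0,32],"jaw": 0.4},
    {"translation": [105,63,0],"angular": [0,0,40],"jaw": 0.4},
    {"translation": [125,75,0],"angular": [0,0,48],"jaw": 0.4},
    {"translation": [140,84,0],"angular": [0,0,55],"jaw": 0.4},
    {"translation": [148,89,0],"angular": [0,0,59],"jaw": 0.4},
    {"translation": [150,90.5,0],"angular": [0,0,60],"jaw": 0.4},
    {"translation": [150,90.5,0],"angular": [0,0,60],"jaw": 0.4},
    {"translation": [150,90.5,0],"angular": [0,0,60],"jaw": 0.4},
    {"translation": [150,90.5,0],"angular": [0,0,60],"jaw": 0.4}
  ]
}}

```text
clock: 6.4
tcp_pos: [0.6704, 0.0204, 0.156]
eef_rot: [-0.0, 0.974, -0.226, -0.001]
force: [0.3, 0.5, -4.2]
gripper_width: 0.0597
```

```bash
python3 -c "
from h import *
move([.671,.0205,.097],-26.1)
f,im=snap('side'); cv2.imwrite('pics/s3.png',cv2.resize(im[110:300,220:420],None,fx=3,fy=3))
"
```

```text
t [ 0.6 -0.4 59. ] a [0.01 0.07 0.01] clk 6.4 tcp [0.6704 0.0204 0.156 ] F [ 0.28  0.48 -4.22] w 0.0597
```

View pics/s3.png

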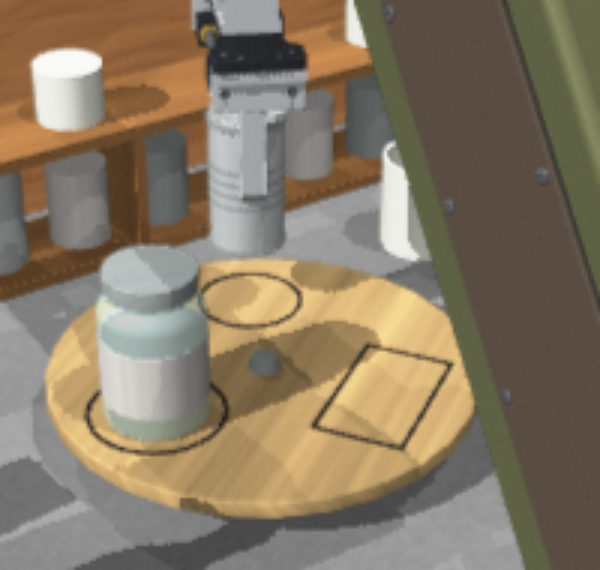

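The can at (247,230) hangs over the round outline at (250,300), and the disc is unmoved. Now I'll lower it slowly to about 1 mm above.

Request:
{"api": "servo_tool", "payload": {
  "steps": [
    {"translation": [0.5,-0.4,12],"angular": [0,0,0],"jaw": 0.4},
    {"translation": [0.5,-0.4,27],"angular": [0,0,0],"jaw": 0.4},
    {"translation": [0.5,-0.4,40],"angular": [0,0,0],"jaw": 0.4},
    {"translation": [0.5,-0.4,49],"angular": [0,0,0],"jaw": 0.4},
    {"translation": [0.5,-0.4,54],"angular": [0,0,0],"jaw": 0.4},
    {"translation": [0.5,-0.4,56.5],"angular": [0,0,0],"jaw": 0.4},
    {"translation": [0.5,-0.4,57.5],"angular": [0,0,0],"jaw": 0.4},
    {"translation": [0.5,-0.4,57.5],"angular": [0,0,0],"jaw": 0.4},
    {"translation": [0.5,-0.4,57.5],"angular": [0,0,0],"jaw": 0.4}
  ]
}}

```text
clock: 7.35
tcp_pos: [0.6713, 0.0206, 0.0991]
eef_rot: [-0.0, 0.974, -0.226, -0.0]
force: [-0.2, 0.1, -3.6]
gripper_width: 0.0597
```

```bash
python3 -c "
from h import *
move([.671,.0205,.0965],-26.1)
"
```

```text
t [-0.2  0.2  2.6] a [-0.01  0.01 -0.01] clk 7.35 tcp [0.6713 0.0206 0.0991] F [-0.22  0.13 -3.58] w 0.0597
```

Request:
{"api": "servo_tool", "payload": {
  "steps": [
    {"translation": [0,0,0.7],"angular": [0,0,0],"jaw": 0.4},
    {"translation": [0,0,1.2],"angular": [0,0,0],"jaw": 0.4},
    {"translation": [0,0,1.7],"angular": [0,0,0],"jaw": 0.4},
    {"translation": [0,0,2.1],"angular": [0,0,0],"jaw": 0.4},
    {"translation": [0,0,2.4],"angular": [0,0,0],"jaw": 0.4},
    {"translation": [0,0,2.4],"angular": [0,0,0],"jaw": 0.4}
  ]
}}

```text
clock: 7.95
tcp_pos: [0.6713, 0.0206, 0.0968]
eef_rot: [-0.0, 0.974, -0.226, -0.0]
force: [0.1, 1.0, -2.2]
gripper_width: 0.0599
```

Request:
{"api": "servo_tool", "payload": {
  "grip_force": 8,
  "steps": [
    {"translation": [0,0,0.3],"angular": [0,0,0],"jaw": 0.4},
    {"translation": [0,0,0.3],"angular": [0,0,0],"jaw": 0.4},
    {"translation": [0,0,0.3],"angular": [0,0,0],"jaw": 0.6},
    {"translation": [0,0,0.3],"angular": [0,0,0],"jaw": 0.64},
    {"translation": [0,0,0.3],"angular": [0,0,0],"jaw": 0.67},
    {"translation": [0,0,0.3],"angular": [0,0,0],"jaw": 0.71},
    {"translation": [0,0,0.3],"angular": [0,0,0],"jaw": 0.78},
    {"translation": [0,0,0.3],"angular": [0,0,0],"jaw": 0.87},
    {"translation": [0,0,0.3],"angular": [0,0,0],"jaw": 1},
    {"translation": [0,0,0.3],"angular": [0,0,0],"jaw": 1},
    {"translation": [0,0,0.3],"angular": [0,0,0],"jaw": 1},
    {"translation": [0,0,-20],"angular": [0,0,0],"jaw": 1},
    {"translation": [0,0,-45],"angular": [0,0,0],"jaw": 1},
    {"translation": [0,0,-75],"angular": [0,0,0],"jaw": 1},
    {"translation": [0,0,-110],"angular": [0,0,0],"jaw": 1},
    {"translation": [0,0,-130],"angular": [0,0,0],"jaw": 1},
    {"translation": [0,0,-130],"angular": [0,0,0],"jaw": 1}
  ]
}}

```text
clock: 9.65
tcp_pos: [0.6722, 0.0205, 0.2303]
eef_rot: [-0.001, 0.974, -0.226, 0.003]
force: [0.4, 0.1, 0.7]
gripper_width: 0.0938
```

```bash
python3 -c "
from h import *
move([.4177,-.2786,.23],-75.35)
"
```

```text
t [-96.9 380.6  -1.1] a [-0.25 -0.19 49.24] clk 9.65 tcp [0.6722 0.0205 0.2303] F [0.36 0.08 0.65] w 0.0938
```

Request:
{"api": "servo_tool", "payload": {
  "steps": [
    {"translation": [-97,380.5,-3],"angular": [-0.2,-0.2,49.2],"jaw": 1},
    {"translation": [-97,380.5,-3],"angular": [-0.2,-0.2,49.2],"jaw": 1},
    {"translation": [-97,380.5,-3],"angular": [-0.2,-0.2,49.2],"jaw": 1},
    {"translation": [-97,380.5,-3],"angular": [-0.2,-0.2,49.2],"jaw": 1},
    {"translation": [-97,380.5,-3],"angular": [-0.2,-0.2,49.2],"jaw": 1},
    {"translation": [-97,380.5,-3],"angular": [-0.2,-0.2,49.2],"jaw": 1},
    {"translation": [-97,380.5,-3],"angular": [-0.2,-0.2,49.2],"jaw": 1},
    {"translation": [-97,380.5,-3],"angular": [-0.2,-0.2,49.2],"jaw": 1},
    {"translation": [-97,380.5,-3],"angular": [-0.2,-0.2,49.2],"jaw": 1},
    {"translation": [-97,380.5,-3],"angular": [-0.2,-0.2,49.2],"jaw": 1},
    {"translation": [-97,380.5,-3],"angular": [-0.2,-0.2,49.2],"jaw": 1},
    {"translation": [-97,380.5,-3],"angular": [-0.2,-0.2,49.2],"jaw": 1}
  ]
}}

```text
clock: 10.85
tcp_pos: [0.4183, -0.2775, 0.2314]
eef_rot: [-0.0, 0.792, -0.61, -0.0]
force: [0.2, -0.6, -0.8]
gripper_width: 0.0942
```

```bash
python3 -c "
from h import *
move([.4177,-.2786,.057],-75.35)
f,im=snap('top','t3.png')
"
```

```text
t [  1.1   0.9 174.4] a [-0.02  0.06  0.14] clk 10.85 tcp [ 0.4183 -0.2775  0.2314] F [ 0.16 -0.64 -0.84] w 0.0942
```

View pics/t3.png

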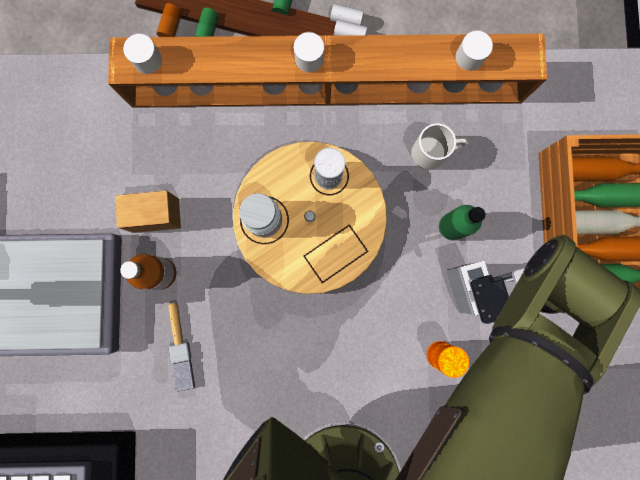

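The can at (329,163) stands in the round outline, the rectangle at (336,254) is empty, and the disc is unturned. The open gripper is above the tin, with nothing else disturbed. I'll measure the free outline and the placed can, and grip the tin.

```bash
python3 - <<'E'
from h import *
f,im=snap("top"); hsv=cv2.cvtColor(im,cv2.COLOR_BGR2HSV); g=cv2.cvtColor(im,cv2.COLOR_BGR2GRAY)
z=np.zeros_like(g); z[222:288,300:372]=((g<95)*255)[222:288,300:372]
k=max(cv2.findContours(z,cv2.RETR_EXTERNAL,cv2.CHAIN_APPROX_NONE)[0],key=cv2.contourArea)
w=np.array([onz(f,*q,.045)[:2] for q in k[:,0,:]],np.float32); print(cv2.minAreaRect(w))
b=((g>165)&(hsv[...,1]<50)).astype(np.uint8); z[:]=0; z[145:185,310:350]=b[145:185,310:350]
k=max(cv2.findContours(z,cv2.RETR_EXTERNAL,cv2.CHAIN_APPROX_NONE)[0],key=cv2.contourArea)
w=np.array([onz(f,*q,.155)[:2] for q in k[:,0,:]],np.float32); print("can",cv2.minEnclosingCircle(w),cv2.fitEllipse(w))
E
```

```text
((0.4982089698314667, 0.00909750908613205), (0.07344099879264832, 0.12357530742883682), 33.67902374267578)
can ((0.6714200377464294, 0.02223791554570198), 0.03127841278910637) ((0.6717159152030945, 0.022190723568201065), (0.05972946062684059, 0.06048671901226044), 10.351778030395508)
```

Request:
{"api": "servo_tool", "payload": {
  "grip_force": 25,
  "steps": [
    {"translation": [1,1,30],"angular": [0,0,0],"jaw": 1},
    {"translation": [1,1,60],"angular": [0,0,0],"jaw": 1},
    {"translation": [1,1,90],"angular": [0,0,0],"jaw": 1},
    {"translation": [1,1,120],"angular": [0,0,0],"jaw": 1},
    {"translation": [1,1,145],"angular": [0,0,0],"jaw": 1},
    {"translation": [1,1,165],"angular": [0,0,0],"jaw": 1},
    {"translation": [1,1,174],"angular": [0,0,0],"jaw": 1},
    {"translation": [1,1,174],"angular": [0,0,0],"jaw": 0.75},
    {"translation": [1,1,174],"angular": [0,0,0],"jaw": 0.65},
    {"translation": [1,1,174],"angular": [0,0,0],"jaw": 0.6},
    {"translation": [1,1,174],"angular": [0,0,0],"jaw": 0.55},
    {"translation": [1,1,174],"angular": [0,0,0],"jaw": 0.5},
    {"translation": [1,1,174],"angular": [0,0,0],"jaw": 0.4},
    {"translation": [1,1,174],"angular": [0,0,0],"jaw": 0.3},
    {"translation": [1,1,174],"angular": [0,0,0],"jaw": 0.3},
    {"translation": [1,1,174],"angular": [0,0,0],"jaw": 0.3}
  ]
}}

```text
clock: 12.55
tcp_pos: [0.4176, -0.2789, 0.0579]
eef_rot: [-0.0, 0.792, -0.61, 0.0]
force: [-2.4, 0.7, 5.0]
gripper_width: 0.0497
```

Request:
{"api": "servo_tool", "payload": {
  "steps": [
    {"translation": [0,0,-3],"angular": [0,0,0],"jaw": 0.3},
    {"translation": [0,0,-12],"angular": [0,0,0],"jaw": 0.3},
    {"translation": [0,0,-30],"angular": [0,0,0],"jaw": 0.3},
    {"translation": [0,0,-55],"angular": [0,0,0],"jaw": 0.3},
    {"translation": [0,0,-80],"angular": [0,0,0],"jaw": 0.3},
    {"translation": [0,0,-105],"angular": [0,0,0],"jaw": 0.3},
    {"translation": [0,0,-122],"angular": [0,0,0],"jaw": 0.3},
    {"translation": [0,0,-130],"angular": [0,0,0],"jaw": 0.3},
    {"translation": [0,0,-130],"angular": [0,0,0],"jaw": 0.3},
    {"translation": [0,0,-130],"angular": [0,0,0],"jaw": 0.3}
  ]
}}

```text
clock: 13.55
tcp_pos: [0.4172, -0.2787, 0.1871]
eef_rot: [-0.0, 0.792, -0.61, -0.001]
force: [-0.7, 0.1, -4.6]
gripper_width: 0.0502
```

```bash
python3 -c "
from h import *
move([.498,.0091,.188],33.8)
"
```

```text
t [-257.7 -151.5   -0.5] a [-8.0000e-02  6.0000e-02 -1.0902e+02] clk 13.55 tcp [ 0.4172 -0.2787  0.1871] F [-0.67  0.09 -4.6 ] w 0.0502
```

Request:
{"api": "servo_tool", "payload": {
  "steps": [
    {"translation": [-8,-5,0],"angular": [0,0,-3],"jaw": 0.3},
    {"translation": [-24,-14,0],"angular": [0,0,-10],"jaw": 0.3},
    {"translation": [-41,-24,0],"angular": [0,0,-17.5],"jaw": 0.3},
    {"translation": [-59,-35,0],"angular": [0,0,-25],"jaw": 0.3},
    {"translation": [-77,-45,0],"angular": [0,0,-32.5],"jaw": 0.3},
    {"translation": [-95,-56,0],"angular": [0,0,-40],"jaw": 0.3},
    {"translation": [-113,-66,0],"angular": [0,0,-47.5],"jaw": 0.3},
    {"translation": [-131,-77,0],"angular": [0,0,-55],"jaw": 0.3},
    {"translation": [-149,-88,0],"angular": [0,0,-62.5],"jaw": 0.3},
    {"translation": [-167,-98,0],"angular": [0,0,-70],"jaw": 0.3},
    {"translation": [-185,-109,0],"angular": [0,0,-77.5],"jaw": 0.3},
    {"translation": [-203,-119,0],"angular": [0,0,-85],"jaw": 0.3},
    {"translation": [-221,-130,0],"angular": [0,0,-92.5],"jaw": 0.3},
    {"translation": [-238,-140,0],"angular": [0,0,-100],"jaw": 0.3},
    {"translation": [-250,-147,0],"angular": [0,0,-105.5],"jaw": 0.3},
    {"translation": [-256,-150.5,0],"angular": [0,0,-108.3],"jaw": 0.3},
    {"translation": [-257.7,-151.5,0],"angular": [0,0,-109],"jaw": 0.3},
    {"translation": [-257.7,-151.5,0],"angular": [0,0,-109],"jaw": 0.3},
    {"translation": [-257.7,-151.5,0],"angular": [0,0,-109],"jaw": 0.3},
    {"translation": [-257.7,-151.5,0],"angular": [0,0,-109],"jaw": 0.3}
  ]
}}

```text
clock: 15.55
tcp_pos: [0.4978, 0.0087, 0.1873]
eef_rot: [-0.001, 0.957, 0.29, -0.0]
force: [-0.5, 0.4, -2.9]
gripper_width: 0.0498
```

```bash
python3 -c "
from h import *
move([.498,.0091,.1029],33.8)
f,im=snap('side'); cv2.imwrite('pics/s4.png',cv2.resize(im[110:300,220:420],None,fx=3,fy=3))
"
```

```text
t [ 0.3 -0.1 84.4] a [-0.09 -0.01 -0.1 ] clk 15.55 tcp [0.4978 0.0087 0.1873] F [-0.45  0.42 -2.91] w 0.0498
```

View pics/s4.png

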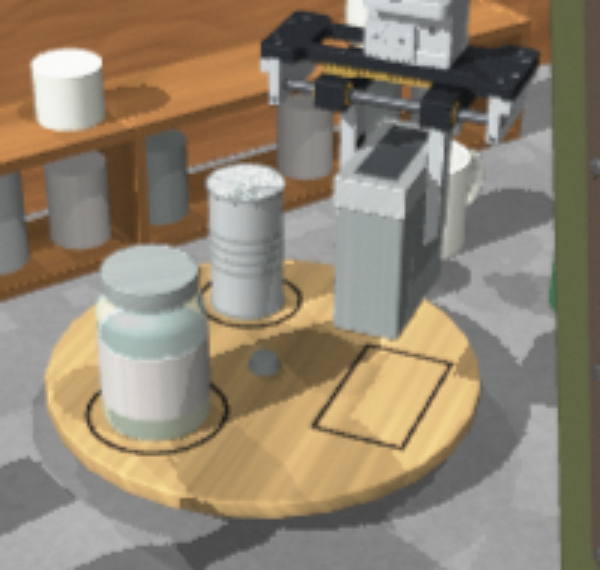

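The tin hangs square over the rectangle at (385,395), and the can stands in its circle. Lowering now.

Request:
{"api": "servo_tool", "payload": {
  "steps": [
    {"translation": [0.3,0,12],"angular": [-0.1,0,-0.1],"jaw": 0.3},
    {"translation": [0.3,0,30],"angular": [-0.1,0,-0.1],"jaw": 0.3},
    {"translation": [0.3,0,48],"angular": [-0.1,0,-0.1],"jaw": 0.3},
    {"translation": [0.3,0,63],"angular": [-0.1,0,-0.1],"jaw": 0.3},
    {"translation": [0.3,0,73],"angular": [-0.1,0,-0.1],"jaw": 0.3},
    {"translation": [0.3,0,79],"angular": [-0.1,0,-0.1],"jaw": 0.3},
    {"translation": [0.3,0,81.5],"angular": [-0.1,0,-0.1],"jaw": 0.3},
    {"translation": [0.3,0,82.5],"angular": [-0.1,0,-0.1],"jaw": 0.3},
    {"translation": [0.3,0,82.5],"angular": [-0.1,0,-0.1],"jaw": 0.3},
    {"translation": [0.3,0,82.5],"angular": [-0.1,0,-0.1],"jaw": 0.3}
  ]
}}

```text
clock: 16.6
tcp_pos: [0.4983, 0.009, 0.1053]
eef_rot: [0.0, 0.957, 0.291, 0.001]
force: [-0.1, -0.7, -2.6]
gripper_width: 0.0502
```

Request:
{"api": "servo_tool", "payload": {
  "steps": [
    {"translation": [0,0,0.4],"angular": [0,0,0],"jaw": 0.3},
    {"translation": [0,0,0.8],"angular": [0,0,0],"jaw": 0.3},
    {"translation": [0,0,1.1],"angular": [0,0,0],"jaw": 0.3},
    {"translation": [0,0,1.4],"angular": [0,0,0],"jaw": 0.3},
    {"translation": [0,0,1.6],"angular": [0,0,0],"jaw": 0.3},
    {"translation": [0,0,1.6],"angular": [0,0,0],"jaw": 0.3}
  ]
}}

```text
clock: 17.2
tcp_pos: [0.4983, 0.009, 0.1037]
eef_rot: [0.0, 0.957, 0.291, 0.001]
force: [-0.1, 0.2, -4.4]
gripper_width: 0.05
```

Request:
{"api": "servo_tool", "payload": {
  "steps": [
    {"translation": [0,0,0.3],"angular": [0,0,0],"jaw": 0.3},
    {"translation": [0,0,0.5],"angular": [0,0,0],"jaw": 0.3},
    {"translation": [0,0,0.7],"angular": [0,0,0],"jaw": 0.3},
    {"translation": [0,0,0.9],"angular": [0,0,0],"jaw": 0.3},
    {"translation": [0,0,0.9],"angular": [0,0,0],"jaw": 0.3}
  ]
}}

```text
clock: 17.7
tcp_pos: [0.4983, 0.009, 0.103]
eef_rot: [0.0, 0.957, 0.291, 0.001]
force: [-1.9, -0.3, 0.0]
gripper_width: 0.0497
```

Touched down: the weight is off the wrist. Now I'll open gently and go straight up.

Request:
{"api": "servo_tool", "payload": {
  "grip_force": 8,
  "steps": [
    {"translation": [0,0,0],"angular": [0,0,0],"jaw": 0.3},
    {"translation": [0,0,0],"angular": [0,0,0],"jaw": 0.3},
    {"translation": [0,0,0],"angular": [0,0,0],"jaw": 0.5},
    {"translation": [0,0,0],"angular": [0,0,0],"jaw": 0.54},
    {"translation": [0,0,0],"angular": [0,0,0],"jaw": 0.57},
    {"translation": [0,0,0],"angular": [0,0,0],"jaw": 0.61},
    {"translation": [0,0,0],"angular": [0,0,0],"jaw": 0.68},
    {"translation": [0,0,0],"angular": [0,0,0],"jaw": 0.78},
    {"translation": [0,0,0],"angular": [0,0,0],"jaw": 0.9},
    {"translation": [0,0,0],"angular": [0,0,0],"jaw": 0.9},
    {"translation": [0,0,-20],"angular": [0,0,0],"jaw": 0.9},
    {"translation": [0,0,-45],"angular": [0,0,0],"jaw": 0.9},
    {"translation": [0,0,-75],"angular": [0,0,0],"jaw": 0.9},
    {"translation": [0,0,-110],"angular": [0,0,0],"jaw": 0.9},
    {"translation": [0,0,-140],"angular": [0,0,0],"jaw": 0.9},
    {"translation": [0,0,-150],"angular": [0,0,0],"jaw": 0.9},
    {"translation": [0,0,-150],"angular": [0,0,0],"jaw": 0.9}
  ]
}}

```text
clock: 19.4
tcp_pos: [0.4985, 0.009, 0.2535]
eef_rot: [0.001, 0.957, 0.291, 0.001]
force: [-0.5, -0.0, -0.8]
gripper_width: 0.0846
```

```bash
python3 -c "
from h import *
move([.40,-.25,.27],0)
"
```

```text
t [-225.9  160.4  -16.7] a [ 0.06 -0.17 33.82] clk 19.4 tcp [0.4985 0.009  0.2535] F [-0.52 -0.02 -0.83] w 0.0846
```

Request:
{"api": "servo_tool", "payload": {
  "steps": [
    {"translation": [-226,160,-17],"angular": [0,0,34],"jaw": 0.9},
    {"translation": [-226,160,-17],"angular": [0,0,34],"jaw": 0.9},
    {"translation": [-226,160,-17],"angular": [0,0,34],"jaw": 0.9},
    {"translation": [-226,160,-17],"angular": [0,0,34],"jaw": 0.9},
    {"translation": [-226,160,-17],"angular": [0,0,34],"jaw": 0.9},
    {"translation": [-226,160,-17],"angular": [0,0,34],"jaw": 0.9},
    {"translation": [-226,160,-17],"angular": [0,0,34],"jaw": 0.9},
    {"translation": [-226,160,-17],"angular": [0,0,34],"jaw": 0.9},
    {"translation": [-226,160,-17],"angular": [0,0,34],"jaw": 0.9},
    {"translation": [-226,160,-17],"angular": [0,0,34],"jaw": 0.9}
  ]
}}

```text
clock: 20.4
tcp_pos: [0.4001, -0.2487, 0.2698]
eef_rot: [-0.0, 1.0, -0.001, 0.001]
force: [0.2, 0.4, 0.3]
gripper_width: 0.0846
```

```bash
python3 - <<'E'
from h import *
f,im=snap("top","t4.png"); hsv=cv2.cvtColor(im,cv2.COLOR_BGR2HSV); g=cv2.cvtColor(im,cv2.COLOR_BGR2GRAY)
b=((g>165)&(hsv[...,1]<50)).astype(np.uint8)
def pts(x0,y0,x1,y1,z):
    q=np.zeros_like(g); q[y0:y1,x0:x1]=b[y0:y1,x0:x1]
    k=max(cv2.findContours(q,cv2.RETR_EXTERNAL,cv2.CHAIN_APPROX_NONE)[0],key=cv2.contourArea)
    return np.array([onz(f,*p,z)[:2] for p in k[:,0,:]],np.float32)
print("can",cv2.minEnclosingCircle(pts(310,145,350,185,.155)))
print("tin",cv2.minAreaRect(pts(295,215,378,290,.165)))
fs,s=snap("side")
c=np.zeros((480,800,3),np.uint8); c[:,:400]=cv2.resize(im[135:300,225:395],(400,388)) if 0 else 0
c[:388,:400]=cv2.resize(im[135:300,225:395],(400,388)); c[:380,400:]=cv2.resize(s[110:300,220:420],(400,380)); cv2.imwrite("pics/f.png",c)
E
```

```text
can ((0.6714200377464294, 0.02223791554570198), 0.03127841278910637)
tin ((0.4972900152206421, 0.010332446545362473), (0.050690628588199615, 0.10230031609535217), 33.738548278808594)
```

View pics/f.png

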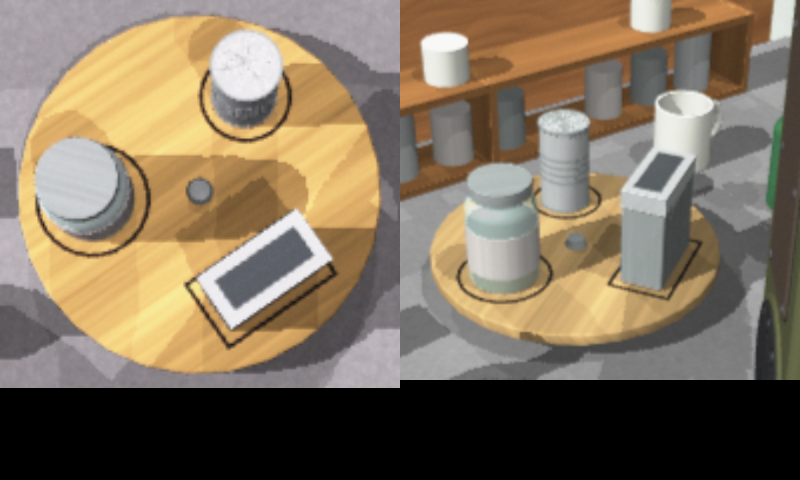

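Both views show the can and tin upright in their outlines, the jar in its circle, the disc unturned and the arm clear.

```bash
python3 -c "
from station import order; print(order.hand_in())"
```

```text
the job is handed in; nothing more can be done
None
```

I moved the can from the rectangular outline to the round one and stood the tin on the freed rectangle. I gripped and released both with the jaws radial to the disc, lowered each until the wrist force showed contact, then opened slowly. I handed the job in after about 20.5 s of the 54 s allowed, and the hand-in gave no verdict.

These are the last checks from the top camera, whose calibration is good to about 2 mm:

| Item | Result |
|---|---|
| Can | about 2 mm from the centre of the round outline |
| Tin | about 1.5 mm from the centre of the rectangle, square to it within 0.1° |
| Disc | rectangle direction 33.97° at the start and 33.68° after the can was placed; no turn visible after the tin was placed |
| Can and tin | look upright in both views |
| Jar | stands in its circle in both views |

- **Not measured at the end:** I judged the jar and the other counter items only by eye. The last full view, taken before gripping the tin, showed nothing disturbed.
- **Failed or disagreeing checks:** none.

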